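# Set and lock the loose levelling foot of a booster pump

## Robot

A 7-joint arm with a two-finger parallel gripper is mounted at the origin on a cart in front of the work surface, level with it; the furniture and walls round the work are solid. World frame = base frame: x ahead of the robot, y to its left, z up, the work surface at z = 0. Lengths are in mm, angles in rad, forces in N, time in s.
With the tool pointing down it reaches from about 400 to 850 mm from the base axis. Payload 4.4 kg.
Tool frame: the origin (TCP) lies on the centre line of the jaws, within the pads' length; the fingertips stand 8 mm ahead of it and the grasp point (between the pads) lies 11 mm behind it; z points along the fingers, y is the line along which they close (so a half turn about z gives the same grasp; the last joint's range is limited). The gripper opens to 94 mm and grips with 3 to 60 N. Pads are 16 mm wide; open, the fingers measure 119 mm over their backs; the gripper's body (75 mm by 177 mm) begins 78 mm behind the grasp point.
Start: joints at [-1.332, 0.628, 0.038, 1.517, -0.027, 0.996, -0.02], TCP at [195.042, 620.062, 213.478] pointing down, gripper open.
Joint ranges: [-3.06, 3.06], [-0.37, 2.12], [-1.25, 1.32], [0.18, 2.47], [-1.1, 4.24], [0.23, 1.98], [-2.94, 2.94]. Speed limits (rad/s): [2.57, 2.57, 3.14, 3.14, 3.14, 3.14, 3.14].

## Interface

Orientations are given as a rotation vector (axis times angle).
In Python, from workcell import arm, imaging, job gives the robot as it stands.
- The arm moves only by the shell command python3 -m handwheel 'ROWS'. ROWS is JSON, a list of rows, each a list of 3 entries, a list of its own where there are three numbers: the shift along the tool's x, y, z in mm, then the turn about the tool's z in degrees, then the opening, from 0 (shut) to 1 (fully open). A call has 1 to 5 rows; each row shifts and turns the commanded pose from where the row before left it, along the tool's axes as they then stand; what a row does not reach is not made up. A row lasts 1/8 s, in which the tool goes at most 62.5 mm and 10.7 degrees, less where a joint would pass 70% of its speed; a pose out of reach is approached as far as the arm can. A call is refused whole if a number of a shift passes 62.5 or a number of a turn 10.7, either way. A call with a gripper value outside its range is refused whole. The fingers move at their own pace and stop on an object; the grip force is fixed at half the most. Time passes only in rows, so rows that do not move let the fingers close. It gives the time, the measured TCP pose, the force, the opening and the grip force at its end, in the units of the state.
- arm.read_state(): the state, without advancing time (a new reading comes with each control period).
- imaging.snapshot(name): name is "scene" or "top"; returns a dict with "img" (480x640x3 uint8, red, green, blue), "z_map" (480x640 float32, mm along the optical axis (not along the pixel's ray), 0 where there is no reading), "K" (3x3 intrinsics, pixels), "dist" ([k1, k2, p1, p2, k3] as OpenCV has them; the pictures are not rectified), "extrinsics" (4x4, takes a point from world to camera coordinates). Camera axes: x right, y down, z forward; pixel columns grow to the right and rows downward; lengths in mm; the calibration is good to about 2 mm. A picture is of the moment at which its call begins.
- job.hand_in(): hands the job in; it is judged then, once.
Trained networks look in the newest picture that a camera, given by its name, has taken for a name from the list of things; names that differ only in an ending like _2 or _b are one class to them, and where a whole thing is asked for, a point or a joint stands for the part that bears it (a point fixed in the world has none). Each returns a list of dicts, best first, with "p" (0 to 1); they miss things now and then, are a little off and sometimes report something else, mostly with a low value. They report only what shows in the picture. A call takes as long as a camera call. They do not tell look-alikes from the thing itself.
- imaging.cut_out(camera, name): "pixels" (480x640 bool, what is visible of it) and "box" ([centre column, centre row, width, height] in pixels, round what is visible of it).
- imaging.pinpoint(camera, name): "xy" ([column, row] in pixels: a listed point, or the origin of a listed thing).
The state is a dict: "time_s": time; "joint_positions": joint angles; "joint_vel": joint speeds; "joint_torque": joint torques, N m; "tool_pos": TCP position; "eef_rot": TCP orientation; "contact_force": force on the tool from outside, world axes, zero at the start; "wrist_torque": the same for the moment, N m; "width": finger opening in mm; "gripper_force": force on a finger pad.
Only numpy, scipy, OpenCV 4.12 (cv2) and the standard library are available. Lean on these libraries where they do the work, as an engineer would, in place of code of your own. Each camera call takes 0.05 s, during which the arm holds its last target. There are 200 camera calls.

## Task

The small water pump's front left levelling foot (its locknut stands up off the frame) is still clear of its rubber pad. Screw that foot down by the square end of its stud until it bears firmly on the pad, then run its hexagon locknut down against the threaded bush and nip it tight so that the setting is locked. Both go clockwise; make them hand-tight and no more (about 0.5 N m), and leave the things lying about where they are.

Things in the scene. Friction and masses are not known exactly. Their poses are not given: they have to be found in the camera images.
- pump_stand: Pump on a steel frame, heavy, fixed; 152 mm high. Origin on the worktop under the frame's centre, z up, -x its front (to the robot), +y its left. Four levelling feet at x = +-118, y = +-115 mm; the one to set is the front left (-118, +115), the others are set and locked. The frame's plate and lugs are 42 mm above the worktop; the pump is at x > -17 mm.
- threaded_bush: Fixed steel bush, 31 mm across, in the front left lug; the stud is screwed through it. Origin on its axis at its lower end; its flat top face, on which the locknut must bear, is 32 mm above the origin, 60 mm above the worktop and 18 mm above the lug.
- levelling_stud: The loose foot: at the bottom a foot 44 mm across with rubber sole, then a 24 mm threaded stud. Origin at the centre of the sole's underside, z up. Right-hand thread, 5 mm a turn, clockwise from above goes down; 0.1 N m of thread friction. The sole starts about 0.3 to 1.7 mm clear of the pad. Stays where it is left.
- stud_square (a point): Centre of the square end on top of the stud, where it is turned: 14 x 14 mm, 24 mm high (12 mm above and below this point; the 24 mm thread begins below), flats square to its own x and y axes, which turn with the stud. About 101 mm above the worktop.
- lock_nut: Hexagon locknut on that stud, 36 mm across flats, 12 mm high; flats square to its own y axis and at 60 degrees to that. Origin on the stud's axis in its underside, z up. 5 mm a turn, clockwise from above goes down. Starts about 2 to 3.4 mm above the bush; turns easily (0.04 N m), also along with the stud, until it meets the bush: there a stiff stop, torque rising about 1.3 N m per radian.
- bush_top (a point): Centre of the bush's top face. Clamping by the nut: about 60 N at 0.25 N m of turning torque, 125 N at 0.5 N m, 200 N at 0.8 N m; above 260 N (about 1.05 N m) the thread strips. 60 N locks it. z up, x and y as the pump_stand.
- rubber_pad: Fixed black rubber disc under the loose foot, 60 mm across, 12 mm thick, uneven by up to 0.4 mm. Origin in its underside. As the foot bears on it the torque grows about 1.4 N m per radian of the stud: 10 N (it bears) at about 0.2 N m, 40 N at 0.5 N m, 70 N at 0.8 N m; 90 N (about 1 N m) would lift the frame.
- spanner: Bystander: a steel spanner, 200 mm, lying in front of the pump. Origin at the middle of its underside.
- spirit_level: Bystander: a small spirit level, 18 x 235 x 40 mm, standing on its edge at the right. Origin at the middle of its underside.
- torch: Bystander: a small black torch, 122 mm, lying at the left. Origin at the middle of its underside.
- battery_a: Bystander: an upright AA cell, 14 x 50 mm, at the left. Origin at the centre of its underside.
- battery_b: Bystander: another upright AA cell, 14 x 50 mm, beside it. Origin at the centre of its underside.
Mind the look-alikes: they are no part of the job. Of the things that look like the rubber_pad, take the one that is farthest to the robot's left at the start.

How it is judged:
By the outcome, as a careful person would: the job done as asked, in the order asked, and still so for the second after the job is handed in, with the robot touching nothing.
It also fails if it takes over 72 s, if anything falls off the work surface, if the arm or the gripper's body presses on something with over 40 N, if the wrist force passes 120 N, or if a joint passes its speed limit or range.

## Working session

There is one attempt and no reset: what is moved stays moved. The work goes in short steps, Python scripts to look and compute and a shell command to move; the robot and the scene stay as the last step left them, time stands still between calls to the robot, and variables do not carry over. Pictures are saved under pics/ and viewed, at most 10 in all, crops included, and the job is handed in when it is done.

```bash
ls; mkdir -p pics; cat > h.py <<'E'
import numpy as np, cv2
from workcell import arm, imaging, job
from scipy.spatial.transform import Rotation as R
def ray(s,px):
    u=cv2.undistortPoints(np.array([[px]],float),s["K"],np.array(s["dist"],float))[0,0]
    T=np.array(s["extrinsics"]);Rm=T[:3,:3];t=T[:3,3]
    return -Rm.T@t, Rm.T@np.array([u[0],u[1],1.])
def at_z(s,px,z):
    c,d=ray(s,px);return c+d*(z-c[2])/d[2]
def at_d(s,px):
    c,d=ray(s,px);return c+d*s["z_map"][int(round(px[1])),int(round(px[0]))]
E
python3 - <<'E'
from h import *
st=arm.read_state()
for k,v in st.items(): print(k,np.round(v,3))
for c in("scene","top"):
    s=imaging.snapshot(c);cv2.imwrite(f"pics/{c}0.png",s["img"][:,:,::-1])
    print(c,"cam",np.round(ray(s,(320,240))[0]))
    for n in("pump_stand","threaded_bush","levelling_stud","stud_square","lock_nut","bush_top","rubber_pad","spanner","spirit_level","torch","battery_a"):
        for d in imaging.pinpoint(c,n)[:4]:
            print(n,np.round(d["xy"]),round(d["p"],2),np.round(at_d(s,d["xy"])))
E
```

```text
pics
time_s 0.0
joint_positions [-1.332  0.629  0.038  1.518 -0.027  0.996 -0.02 ]
joint_vel [-0.001 -0.    -0.     0.    -0.     0.    -0.002]
joint_torque [ 1.0000e-03 -5.4973e+01  1.1430e+00 -1.8663e+01 -5.2000e-02  2.4000e-02
  0.0000e+00]
tool_pos [194.864 619.438 212.602]
eef_rot [-4.770e-01 -3.105e+00  3.000e-03]
contact_force [ 0.413 -0.099 -0.223]
wrist_torque [-0.04   0.036  0.015]
gripper_force 0.0
width 94.005
scene cam [ 204. -416.  775.]
pump_stand [372. 233.] 0.94 [636. 101.  40.]
pump_stand [212. 233.] 0.42 [329. 287.  45.]
threaded_bush [304. 198.] 0.58 [554. 265.  56.]
levelling_stud [306. 209.] 0.76 [556. 260.  22.]
stud_square [306. 179.] 0.81 [565. 267. 108.]
stud_square [303. 189.] 0.54 [556. 270.  82.]
lock_nut [303. 192.] 0.41 [554. 267.  75.]
bush_top [303. 193.] 0.44 [552. 264.  76.]
rubber_pad [351. 330.] 0.97 [471. -66.  13.]
rubber_pad [294. 322.] 0.93 [384.   8.  11.]
rubber_pad [308. 215.] 0.66 [557. 252.   9.]
spanner [290. 263.] 0.88 [453. 154.  -1.]
spirit_level [331. 429.] 0.92 [ 333. -215.   42.]
torch [227. 205.] 0.68 [405. 401.  -1.]
torch [306. 
[... 201 characters left out ...]
174.] 0.75 [629. 134.  49.]
levelling_stud [248. 207.] 0.75 [550. 260.  71.]
levelling_stud [242. 200.] 0.55 [559. 270.  99.]
stud_square [241. 197.] 0.57 [562. 268. 115.]
lock_nut [244. 197.] 0.62 [569. 268.  88.]
bush_top [238. 310.] 0.68 [333. 284.  36.]
bush_top [245. 203.] 0.44 [556. 266.  82.]
rubber_pad [404. 196.] 0.85 [588. -80.  11.]
rubber_pad [394. 245.] 0.81 [474. -56.  16.]
rubber_pad [366. 288.] 0.75 [379.   8.  13.]
rubber_pad [244. 206.] 0.47 [552. 269.  76.]
spanner [299. 249.] 0.96 [467. 156.   9.]
spirit_level [458. 307.] 0.85 [ 340. -185.   42.]
torch [188. 278.] 0.89 [402. 396.  27.]
battery_a [220. 306.] 0.53 [342. 324.  27.]
battery_a [236. 311.] 0.42 [331. 285.  50.]
```

```bash
python3 - <<'E'
import cv2,numpy as np
a=cv2.imread("pics/scene0.png");b=cv2.imread("pics/top0.png")
cv2.imwrite("pics/both.png",np.hstack([cv2.resize(a,(400,300)),cv2.resize(b,(400,300))]))
f=lambda i,x,y,r:cv2.resize(i[y-r:y+r,x-r:x+r],(400,400),interpolation=cv2.INTER_CUBIC)
cv2.imwrite("pics/crop1.png",np.hstack([f(a,305,195,40),f(b,244,203,32)]))
E
```

```text
(no output)
```

View pics/both.png

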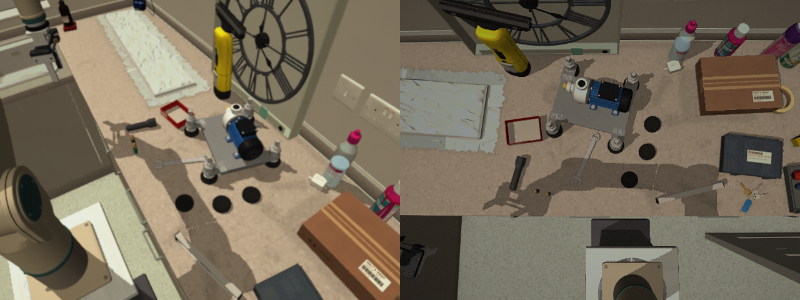

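View pics/crop1.png

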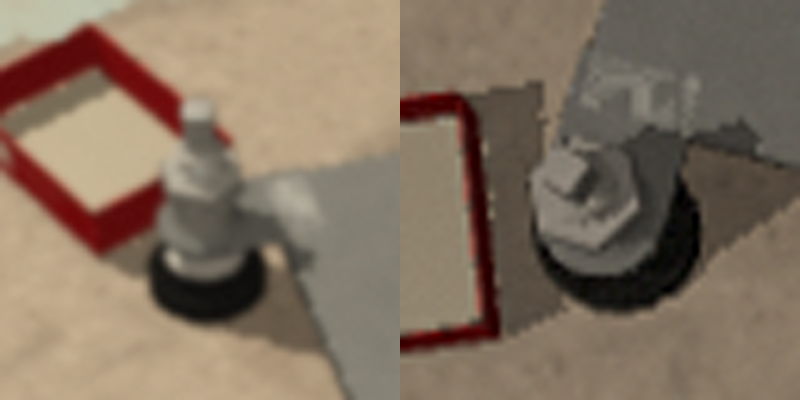

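The pictures show the loose foot at the front left of the pump: scene (305,195), top (244,203). The square top is at scene (305,177), top (239,198).

Four things look like the pad: scene (308,215), which is under that foot; scene (294,322); scene (351,330); and top (404,196). The one under the foot is farthest to the robot's left (y≈260), and the crop confirms it. Next I fit the square's and the nut's position and yaw.

```bash
cat > fit.py <<'E'
from h import *
def proj(s,P):
    T=np.array(s["extrinsics"]);r=cv2.Rodrigues(T[:3,:3])[0]
    return cv2.projectPoints(np.asarray(P,float),r,T[:3,3],s["K"],np.array(s["dist"],float))[0][:,0]
def poly(n,af,yaw,x,y,z):
    rr=af/2/np.cos(np.pi/n);a=yaw+np.pi/n+2*np.pi/n*np.arange(n)+ (np.pi/2 if n==6 else 0)
    return np.c_[x+rr*np.cos(a),y+rr*np.sin(a),np.full(n,z)]
def grad(img):
    g=cv2.GaussianBlur(img,(0,0),0.7).astype(np.float32)
    gx=cv2.Sobel(g,cv2.CV_32F,1,0,ksize=3);gy=cv2.Sobel(g,cv2.CV_32F,0,1,ksize=3)
    return np.sqrt((gx**2+gy**2).sum(2))
def score(s,G,P):
    q=proj(s,P);q=np.vstack([q,q[:1]]);t=np.linspace(0,1,8)[:,None]
    L=np.vstack([a+(b-a)*t for a,b in zip(q[:-1],q[1:])]).astype(np.float32)
    return cv2.remap(G,L[:,0],L[:,1],cv2.INTER_LINEAR).mean()
def fit(s,n,af,z,x0,y0,r=10):
    G=grad(s["img"]);best=[]
    for yaw in np.arange(0,360/n,3):
        b=max((score(s,G,poly(n,af,np.radians(yaw),x,y,z)),x,y) for x in np.arange(x0-r,x0+r+.1,1) for y in np.arange(y0-r,y0+r+.1,1))
        best.append((yaw,)+tuple(np.round(b,1)))
    return best
def crop(s,c,r,polys,sz=400):
    k=sz/(2*r);M=np.array([[k,0,-k*(c[0]-r)],[0,k,-k*(c[1]-r)]])
    im=cv2.warpAffine(np.ascontiguousarray(s["img"][:,:,::-1]),M,(sz,sz),flags=cv2.INTER_CUBIC)
    for P,col in polys:
        q=(proj(s,P)@M[:,:2].T+M[:,2]).astype(np.int32);cv2.polylines(im,[q],True,col,1)
    return im
E
python3 - <<'E'
from fit import *
ims=[]
for c in("top","scene"):
    s=imaging.snapshot(c)
    px=(239,198) if c=="top" else (304.6,176)
    p=at_z(s,px,113);print(c,p)
    f1=sorted(fit(s,4,14,113,p[0],p[1],6),key=lambda b:-b[1])[:5];f2=sorted(fit(s,6,36,75,p[0],p[1],8),key=lambda b:-b[1])[:5]
    print(f1);print(f2)
    a=f1[0];b=f2[0]
    P=[(poly(4,14,np.radians(a[0]),a[2],a[3],113),(0,0,255)),(poly(6,36,np.radians(b[0]),b[2],b[3],75),(0,255,0))]
    cc=(242,202) if c=="top" else (304,187)
    ims.append(np.vstack([crop(s,cc,18,P,300),crop(s,cc,18,[],300)]))
    # surroundings height map
    if c=="top":
        for v in range(180,232,8): print([int(at_d(s,(u,v))[2]) for u in range(200,300,8)])
cv2.imwrite("pics/fit.png",np.hstack(ims))
E
```

```text
top [560.46774632 273.10737909 113.        ]
[(np.float64(69.0), np.float64(238.7), np.float64(559.5), np.float64(278.1)), (np.float64(75.0), np.float64(238.0), np.float64(558.5), np.float64(278.1)), (np.float64(72.0), np.float64(237.9), np.float64(558.5), np.float64(278.1)), (np.float64(78.0), np.float64(237.8), np.float64(558.5), np.float64(278.1)), (np.float64(66.0), np.float64(237.3), np.float64(559.5), np.float64(278.1))]
[(np.float64(24.0), np.float64(211.3), np.float64(552.5), np.float64(268.1)), (np.float64(33.0), np.float64(210.0), np.float64(552.5), np.float64(267.1)), (np.float64(21.0), np.float64(209.6), np.float64(552.5), np.float64(269.1)), (np.float64(27.0), np.float64(208.9), np.float64(552.5), np.float64(269.1)), (np.float64(30.0), np.float64(208.7), np.float64(552.5), np.float64(268.1))]
[0, 3, 0, 0, -1, 0, 46, 43, 39, 38, 42, 43, 44]
[31, 22, 18, -1, 0, 44, 40, 43, 42, 42, 43, 42, 37]
[4, 3, 2, 8, -1, 116, 73, 45, 4, 42, 41, 42, 41]
[1, 0, 3, 17, 0, 89, 75, 11, 0, 0, -1, 0, 1]
[0, 3, 2, 29, 4, 40, 45, 13, 1, 1, 1, 0, 4]
[3, 2, 1, 4, 1, 0, 13, 2, 2, 3, 2, 5, -4]
[15
[... 158 characters left out ...]
4.1)), (np.float64(63.0), np.float64(295.0), np.float64(560.5), np.float64(273.1)), (np.float64(66.0), np.float64(294.6), np.float64(560.5), np.float64(273.1)), (np.float64(57.0), np.float64(294.4), np.float64(560.5), np.float64(274.1)), (np.float64(54.0), np.float64(294.2), np.float64(560.5), np.float64(273.1))]
[(np.float64(18.0), np.float64(221.4), np.float64(562.5), np.float64(274.1)), (np.float64(21.0), np.float64(221.0), np.float64(562.5), np.float64(274.1)), (np.float64(24.0), np.float64(220.6), np.float64(562.5), np.float64(274.1)), (np.float64(15.0), np.float64(220.3), np.float64(562.5), np.float64(274.1)), (np.float64(27.0), np.float64(218.4), np.float64(562.5), np.float64(274.1))]
```

View pics/fit.png

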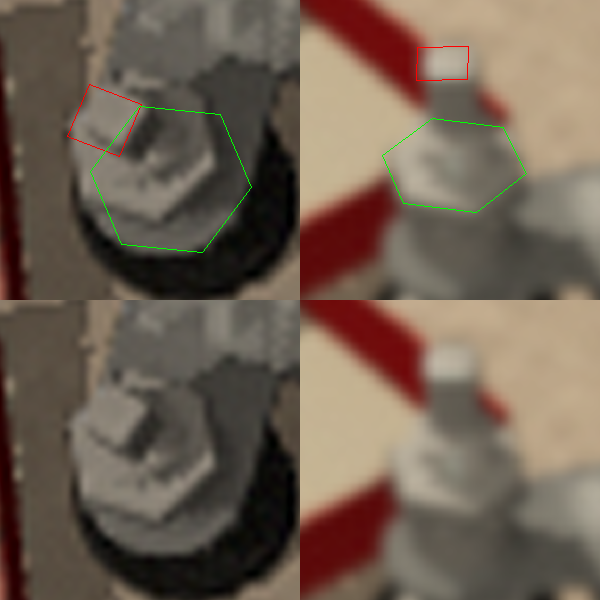

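```bash
python3 - <<'E'
from fit import *
s=imaging.snapshot("top");t=imaging.snapshot("scene")
o=lambda x,y:(224+x/300*36-.06,184+y/300*36-.06)
for n,z,pts in(("sq",113,[(103,87),(150,102),(126,148),(84,130)]),("hex",75,[(75,130),(83,188),(157,218),(213,158),(205,100),(130,83)])):
    W=np.array([at_z(s,o(*p),z) for p in pts]);print(n,W.mean(0).round(1));d=np.diff(np.vstack([W,W[:1]]),axis=0)
    print(np.hypot(*d[:,:2].T).round(1),(np.degrees(np.arctan2(d[:,1],d[:,0]))%(90 if n=="sq" else 60)).round())
print("scene",at_z(t,(303.6,176.2),113).round(1),at_z(t,(304.6,187),75).round(1))
P=[(poly(4,14,np.radians(y),560,273,113),c) for y,c in((60,(0,0,255)),)]
print(arm.read_state()["time_s"])
for x,y in((559,273),(561,273),(559,271),(561,271)):
  print(x,y,proj(s,[(x,y,113),(x,y,75)]).round(1).tolist(),proj(t,[(x,y,113),(x,y,75)]).round(1).tolist())
E
```

```text
sq [560.6 275.5 113. ]
[12.3 12.8 11.4 11.7] [72. 64. 67. 68.]
hex [561.3 275.4  75. ]
[15.3 20.7 20.9 15.3 19.9 18.5] [ 9.  8. 18.  9. 17. 12.]
scene [562.2 274.7 113. ] [565.7 279.4  75. ]
1.4
559 273 [[239.0, 198.7], [242.3, 202.5]] [[302.7, 177.1], [303.4, 189.6]]
561 273 [[239.1, 197.7], [242.3, 201.6]] [[303.5, 176.8], [304.2, 189.3]]
559 271 [[240.0, 198.7], [243.2, 202.5]] [[303.2, 177.6], [303.9, 190.1]]
561 271 [[240.0, 197.7], [243.3, 201.6]] [[303.9, 177.3], [304.6, 189.8]]
```

```bash
python3 -m handwheel '[[[-50,-24,0],0,0.5],[[-50,-24,0],0,0.5],[[-50,-24,0],0,0.5],[[-50,-24,0],0,0.5],[[-50,-24,0],0,0.5]]'; python3 -m handwheel '[[[-50,-24,0],0,0.5],[[-50,-24,0],0,0.5],[[-50,-24,0],0,0.5],[[-50,-24,0],0,0.5],[[0,0,0],0,0.5]]'
cat > st.py <<'E'
from h import *
s=arm.read_state();M=R.from_rotvec(s["eef_rot"]).as_matrix();p=np.array(s["tool_pos"])
print("t",s["time_s"],"p",p.round(1),"yaw_y",np.degrees(np.arctan2(M[1,1],M[0,1])).round(1),"z",M[:,2].round(3),"j",np.round(s["joint_positions"],2),"F",np.round(s["contact_force"],1),"T",np.round(s["wrist_torque"],2),"w",round(s["width"],1),"g",s["gripper_force"])
import sys
if len(sys.argv)>1:
    g=np.array([float(a) for a in sys.argv[1:4]]);print("tool delta",(M.T@(g-p)).round(1))
E
python3 st.py 561 275 140
```

```text
time_s: 2.02
tool_pos: [398.8, 429.4, 213.7]
eef_rot: [0.477, 3.105, 0.001]
contact_force: [1.3, -0.4, -0.3]
width: 48.7
gripper_force: 0.0
time_s: 2.65
tool_pos: [563.6, 273.1, 213.4]
eef_rot: [0.491, 3.1, -0.004]
contact_force: [0.1, 0.5, -0.5]
width: 46.7
gripper_force: 0.0
t 2.65 p [563.6 273.1 213.4] yaw_y 72.0 z [ 0.003 -0.003 -1.   ] j [-0.53  0.59  0.05  1.59 -0.03  0.96  0.79] F [ 0.1  0.5 -0.5] T [-0.05  0.   -0.03] w 46.7 g 0.0
tool delta [ 3.3  1.2 73.4]
```

```bash
python3 -m handwheel '[[[3,1,40],4,0.5],[[0,0,33],0,0.5],[[0,0,30],0,0.5],[[0,0,8],0,0.5],[[0,0,0],0,0.5]]' >/dev/null; python3 st.py 561 275 101; python3 - <<'E'
from fit import *
ims=[]
for c,cc in(("top",(242,202)),("scene",(304,185))):
    s=imaging.snapshot(c);ims.append(crop(s,cc,30,[],400))
cv2.imwrite("pics/near.png",np.hstack(ims))
E
```

```text
t 3.275 p [556.6 281.4 102.6] yaw_y 68.6 z [-0.  0. -1.] j [-0.54  0.72  0.05  1.69 -0.05  0.73  0.73] F [ 0.6  0.4 -0.3] T [-0.01  0.02 -0.04] w 47.0 g 0.0
tool delta [-6.4 -4.4  1.6]
```

View pics/near.png

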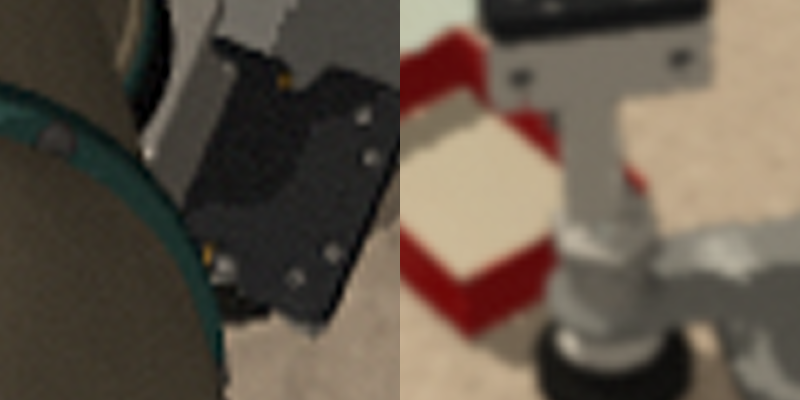

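The fingers straddle the stud from above and the scene view looks right. The arm was still settling at the last reading, so I'll correct the offset and then close.

```bash
python3 -m handwheel '[[[-6.4,-4.4,1.5],0,0.5],[[0,0,0],0,0.5],[[0,0,0],0,0.5]]' >/dev/null; python3 st.py 561 275 101;  python3 -m handwheel '[[[0,0,0],0,0.3],[[0,0,0],0,0.22],[[0,0,0],0,0.2],[[0,0,0],0,0.2]]'; python3 st.py 561 275 101
```

```text
t 3.75 p [561.5 274.2 101.3] yaw_y 68.5 z [ 0.  0. -1.] j [-0.53  0.73  0.05  1.69 -0.05  0.72  0.74] F [-0.4  0.8 -0.5] T [ 0.03 -0.09  0.01] w 46.7 g 0.0
tool delta [0.8 0.6 0.3]
time_s: 4.25
tool_pos: [561.6, 275.6, 100.9]
eef_rot: [0.584, 3.086, 0.003]
contact_force: [0.8, 2.8, -1.7]
width: 19.0
gripper_force: 1.4
t 4.25 p [561.6 275.6 100.9] yaw_y 68.6 z [ 0.001  0.002 -1.   ] j [-0.53  0.73  0.05  1.69 -0.05  0.72  0.74] F [ 0.8  2.8 -1.7] T [ 0.61 -0.28 -0.  ] w 19.0 g 1.4367699343711138
tool delta [ 0.3 -0.7 -0.1]
```

```bash
python3 -m handwheel '[[[0,2.3,0],0,0.2],[[0,0,0],0,0.17],[[0,0,0],0,0.16],[[0,0,0],0,0.16]]'>/dev/null; python3 st.py;  python3 -m handwheel '[[[0,0,0],0,0],[[0,0,0],0,0],[[0,0,0],0,0]]' >/dev/null; python3 st.py
```

```text
t 4.75 p [562.2 276.9 101. ] yaw_y 68.5 z [ 0.     0.001 -1.   ] j [-0.53  0.73  0.05  1.69 -0.05  0.73  0.74] F [ 0.5  2.  -2. ] T [ 0.47 -0.2  -0.15] w 15.2 g 17.340896101668477
t 5.125 p [562.2 276.9 101. ] yaw_y 68.5 z [ 0.     0.001 -1.   ] j [-0.53  0.73  0.05  1.69 -0.05  0.73  0.74] F [ 1.7  2.3 -2.5] T [ 0.71 -0.23 -0.09] w 14.9 g 29.999247696250677
```

```bash
for i in 1 ; do python3 -m handwheel '[[[0,0,0.14],10,0],[[0,0,0.14],10,0]]' >/dev/null; python3 st.py; done
```

```text
t 5.375 p [561.5 278.  100.8] yaw_y 48.3 z [-0.001  0.002 -1.   ] j [-0.59  0.73  0.15  1.69 -0.15  0.73  0.47] F [ 0.1  4.5 -3. ] T [1.1  0.09 0.04] w 13.8 g 29.951848089694977
```

```bash
python3 -m handwheel '[[[0.6,0.6,0.14],10,0],[[0,0,0.14],10,0]]' >/dev/null; python3 st.py; 
```

```text
t 5.625 p [562.1 278.6 100.6] yaw_y 28.3 z [ 0.     0.001 -1.   ] j [-0.65  0.74  0.25  1.69 -0.25  0.74  0.21] F [ 1.6  4.6 -2.6] T [ 0.94 -0.24  0.1 ] w 13.4 g 29.95124727487564
```

```bash
python3 -m handwheel '[[[0,0,0.14],10,0]]' >/dev/null; python3 st.py; 
```

```text
t 5.75 p [562.4 278.7 100.4] yaw_y 18.3 z [ 0.001  0.002 -1.   ] j [-0.68  0.75  0.3   1.69 -0.3   0.74  0.08] F [ 2.8  3.8 -5.4] T [ 1.03 -0.42  0.05] w 13.9 g 29.95331346988678
```

```bash
for i in 1; do python3 -m handwheel '[[[0,0.5,0.3],10,0],[[0,0,0.14],10,0]]' >/dev/null; python3 st.py; done
```

```text
t 6.0 p [563.2 278.8 100.1] yaw_y -1.7 z [ 0.002  0.002 -1.   ] j [-0.74  0.77  0.39  1.69 -0.4   0.76 -0.18] F [ 4.   3.1 -4.7] T [ 0.97 -0.48  0.08] w 13.6 g 29.95544135570526
```

```bash
python3 -m handwheel '[[[0,0,0.14],10,0]]' >/dev/null; python3 st.py; 
```

```text
t 6.125 p [563.6 278.7 100. ] yaw_y -11.7 z [ 0.002  0.002 -1.   ] j [-0.76  0.77  0.44  1.69 -0.44  0.77 -0.32] F [ 3.1  3.7 -4.9] T [ 0.9  -0.73  0.18] w 13.7 g 29.977097511291504
```

```bash
python3 -m handwheel '[[[0,0,0.14],10,0]]' >/dev/null; python3 st.py; 
```

```text
t 6.25 p [563.9 278.7  99.9] yaw_y -21.7 z [ 0.003  0.001 -1.   ] j [-0.79  0.79  0.49  1.69 -0.49  0.79 -0.45] F [ 3.7  3.7 -5. ] T [ 0.76 -0.91  0.34] w 13.8 g 30.082204341888428
```

```bash
python3 -m handwheel '[[[0,0,0.1],7,0],[[0,0,0],0,0]]' >/dev/null; python3 st.py; 
```

```text
t 6.5 p [564.2 278.6  99.8] yaw_y -28.5 z [ 0.004  0.001 -1.   ] j [-0.81  0.79  0.52  1.69 -0.52  0.79 -0.54] F [ 4.9  3.9 -3.7] T [ 0.91 -0.87  0.01] w 13.9 g 29.993889927864075
```

```bash
python3 -m handwheel '[[[0,0,0],0,0]]' >/dev/null; python3 st.py;python3 -m handwheel '[[[0,0,0],2,0]]' >/dev/null; python3 st.py;python3 -m handwheel '[[[0,0,0],2,0]]' >/dev/null; python3 st.py 
```

```text
t 6.625 p [564.2 278.6  99.8] yaw_y -28.4 z [ 0.004  0.001 -1.   ] j [-0.81  0.79  0.52  1.69 -0.52  0.79 -0.54] F [ 4.6  3.2 -4.6] T [ 0.91 -0.91  0.04] w 13.6 g 29.992794692516327
t 6.75 p [564.3 278.6  99.8] yaw_y -30.4 z [ 0.004  0.001 -1.   ] j [-0.81  0.8   0.53  1.69 -0.53  0.8  -0.57] F [ 5.4  3.7 -4.2] T [ 0.94 -0.95  0.36] w 13.9 g 30.173300206661224
t 6.875 p [564.4 278.5  99.8] yaw_y -32.4 z [ 0.004  0.001 -1.   ] j [-0.82  0.8   0.54  1.69 -0.54  0.8  -0.59] F [ 5.4  3.3 -4.5] T [ 0.8  -0.98  0.46] w 13.8 g 30.280477702617645
```

```bash
python3 -m handwheel '[[[0,0,0],2,0]]' >/dev/null; python3 st.py;  python3 -m handwheel '[[[0,0,0],0,0.3],[[0,0,0],0,0.5],[[0,0,0],0,0.5],[[0,0,0],0,0.5]]' >/dev/null; python3 st.py
```

```text
t 7.0 p [564.4 278.5  99.7] yaw_y -34.4 z [ 0.004  0.001 -1.   ] j [-0.82  0.8   0.55  1.69 -0.55  0.8  -0.62] F [ 5.3  3.3 -4.2] T [ 0.83 -1.06  0.55] w 13.7 g 30.36646842956543
t 7.5 p [562.3 277.3  99.5] yaw_y -34.5 z [-0. -0. -1.] j [-0.82  0.8   0.55  1.7  -0.55  0.81 -0.62] F [0.4 0.2 0.6] T [-0.07  0.09  0.05] w 46.5 g 0.0
```

Foot bears at about 0.55 N m and is released. I back off to see the nut and rewind the wrist at the same time.

```bash
python3 -m handwheel '[[[0,0,-40],0,0.6],[[0,0,-40],-10.7,0.6],[[40,0,-10],-10.7,0.6],[[40,0,0],-10.7,0.6],[[40,0,0],-10.7,0.6]]' >/dev/null;python3 -m handwheel '[[[40,0,0],-10.7,0.6],[[40,0,0],-10.7,0.6],[[0,0,0],-10.7,0.6],[[0,0,0],-10.7,0.6],[[0,0,0],-10.7,0.6]]' >/dev/null;python3 -m handwheel '[[[0,0,0],-10.7,0.6],[[0,0,0],-10.7,0.6],[[0,0,0],-10.7,0.6],[[0,0,0],-10.7,0.6],[[0,0,0],-10.7,0.6]]' >/dev/null;python3 -m handwheel '[[[0,0,0],-10.7,0.6],[[0,0,0],-10.7,0.6],[[0,0,0],0,0.6]]' >/dev/null; python3 st.py 563.3 277 130; python3 - <<'E'
from fit import *
ims=[]
for c,cc in(("top",(242,202)),("scene",(304,187))):
    s=imaging.snapshot(c);ims.append(crop(s,cc,18,[],400))
cv2.imwrite("pics/nut.png",np.hstack(ims))
E
```

```text
t 9.75 p [570.6 469.9 189.2] yaw_y 136.6 z [-0.001 -0.    -1.   ] j [-0.64  0.8  -0.17  1.24  0.13  1.11  1.56] F [-0.1  0.2 -1. ] T [ 0.07  0.02 -0.  ] w 56.3 g 0.0
tool delta [ 145.1 -127.2   59.3]
```

View pics/nut.png

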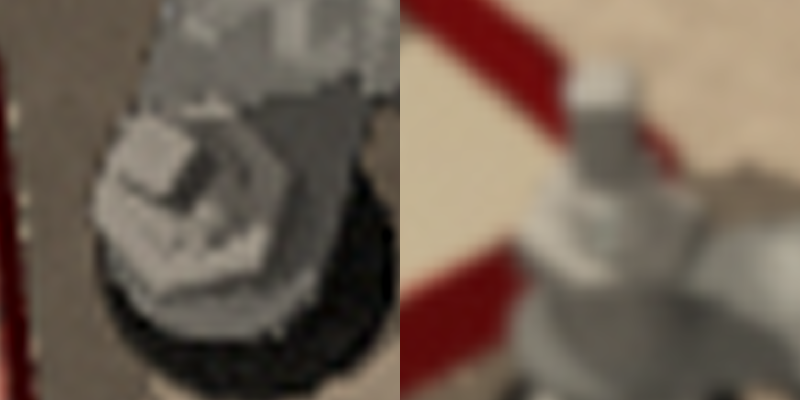

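```bash
python3 - <<'E'
from fit import *
s=imaging.snapshot("top")
o=lambda x,y:(224+x/400*36-.05,184+y/400*36-.05)
W=np.array([at_z(s,o(*p),74) for p in [(290,178),(265,262),(163,293),(97,215),(122,130),(215,102)]]);print(W.mean(0))
d=np.diff(np.vstack([W,W[:1]]),axis=0);print(np.hypot(*d[:,:2].T).round(1),(np.degrees(np.arctan2(d[:,1],d[:,0]))%60).round())
G=grad(s["img"])
for z in (73,):
  r=sorted([(round(float(max(score(s,G,poly(6,36,np.radians(a),x,y,z)) for x in range(557,566) for y in range(272,279))),0),a) for a in range(0,60,3)],reverse=True);print(r)
E
```

```text
[561.12532016 275.5231776   74.        ]
[17.  20.3 20.1 17.2 18.6 21.1] [45. 47. 41. 45. 47. 45.]
[(217.0, 39), (215.0, 36), (214.0, 42), (214.0, 33), (212.0, 30), (210.0, 45), (207.0, 48), (207.0, 27), (205.0, 24), (202.0, 21), (201.0, 51), (196.0, 18), (193.0, 54), (191.0, 15), (189.0, 57), (189.0, 12), (187.0, 0), (186.0, 9), (184.0, 6), (183.0, 3)]
```

```bash
python3 -m handwheel '[[[36.3,-31.8,0],0,0.6],[[36.3,-31.8,0],0,0.6],[[36.3,-31.8,0],0,0.6],[[36.2,-31.8,0],0,0.6],[[0,0,0],4.6,0.6]]' >/dev/null;python3 -m handwheel '[[[0,0,0],0,0.6],[[0,0,40],0,0.6],[[0,0,0],0,0.6],[[0,0,0],0,0.6]]'>/dev/null; python3 st.py 563.3 277 58
```

```text
t 11.025 p [563.9 278.6 150.2] yaw_y 132.2 z [ 0.001  0.001 -1.   ] j [-0.41  0.67 -0.16  1.64  0.13  0.84  1.69] F [-0.2  0.  -0.2] T [ 0.07  0.05 -0.01] w 56.6 g 0.0
tool delta [ 1.6 -0.8 92.2]
```

```bash
python3 -m handwheel '[[[1.4,-0.6,35],0,0.6],[[0,0,30],0,0.6],[[0,0,20],0,0.6],[[0,0,6.5],0,0.6],[[0,0,0],0,0.6]]' >/dev/null;python3 -m handwheel '[[[0,0,0],0,0.5],[[0,0,0],0,0.45],[[0,0,0],0,0.43],[[0,0,0],0,0.43]]'>/dev/null; python3 st.py 563.3 277 58
```

```text
t 12.15 p [563.1 276.2  58.2] yaw_y 132.1 z [ 0.  0. -1.] j [-0.42  0.79 -0.14  1.7   0.16  0.66  1.67] F [ 0.8 -1.1  0.8] T [0.04 0.1  0.02] w 40.0 g 0.0
tool delta [-0.6  0.5  0.2]
```

```bash
python3 -m handwheel '[[[0,0,0],0,0.4],[[0,0,0],0,0.3],[[0,0,0],0,0.3],[[0,0,0],0,0.3]]'>/dev/null; python3 st.py 563.3 277 58; python3 -m handwheel '[[[0,0,0.14],10,0.3]]' >/dev/null; python3 st.py
```

```text
t 12.65 p [562.9 276.4  57.9] yaw_y 132.1 z [-0.  0. -1.] j [-0.42  0.79 -0.14  1.7   0.16  0.66  1.67] F [-0.1  0.3  1.1] T [ 0.16  0.17 -0.02] w 35.7 g 29.990233182907104
tool delta [-0.7  0.2 -0.1]
t 12.775 p [562.9 276.4  57.8] yaw_y 121.9 z [-0.001  0.001 -1.   ] j [-0.45  0.79 -0.09  1.71  0.1   0.65  1.54] F [-0.9  1.7 -1. ] T [0.16 0.13 0.04] w 35.9 g 29.990622997283936
```

```bash
python3 -m handwheel '[[[0,0,0.14],10,0.3],[[0,0,0.14],10,0.3]]' >/dev/null; python3 st.py
```

```text
t 13.025 p [562.8 276.5  57.5] yaw_y 101.8 z [-0.  0. -1.] j [-0.51  0.79  0.01  1.71 -0.01  0.65  1.28] F [-1.   0.4 -0.2] T [0.17 0.18 0.03] w 35.6 g 29.99098151922226
```

```bash
python3 -m handwheel '[[[0,0,0.14],10,0.3]]' >/dev/null; python3 st.py
```

```text
t 13.15 p [562.8 276.6  57.4] yaw_y 91.8 z [-0.  0. -1.] j [-0.53  0.79  0.05  1.71 -0.06  0.65  1.16] F [-1.1  0.8 -0.8] T [0.1  0.11 0.02] w 35.7 g 29.991078078746796
```

```bash
python3 -m handwheel '[[[0,0,0.14],10,0.3]]' >/dev/null; python3 st.py
```

```text
t 13.275 p [562.9 276.6  57.2] yaw_y 81.8 z [-0.  0. -1.] j [-0.56  0.79  0.1   1.71 -0.12  0.65  1.03] F [-0.4  0.6 -1.6] T [ 0.1  0.1 -0. ] w 35.6 g 29.99092608690262
```

```bash
python3 -m handwheel '[[[0,0,0.14],10,0.3]]' >/dev/null; python3 st.py
```

```text
t 13.4 p [562.8 276.7  57.1] yaw_y 71.8 z [-0.  0. -1.] j [-0.59  0.8   0.15  1.71 -0.18  0.65  0.91] F [-0.4  0.9 -0.8] T [0.11 0.11 0.06] w 35.6 g 29.9904066324234
```

```bash
python3 -m handwheel '[[[0,0,0.14],10,0.3],[[0,0,0.14],8,0.3]]' >/dev/null; python3 st.py
```

```text
t 13.65 p [562.9 276.8  56.9] yaw_y 53.9 z [-0.     0.001 -1.   ] j [-0.64  0.8   0.23  1.71 -0.28  0.66  0.68] F [-0.9  0.5  0.3] T [ 0.12  0.07 -0.01] w 35.8 g 29.99175488948822
```

```bash
python3 -m handwheel '[[[0,0,0.14],10,0.3]]' >/dev/null; python3 st.py
```

```text
t 13.775 p [562.9 276.8  56.7] yaw_y 43.9 z [-0.     0.001 -1.   ] j [-0.67  0.81  0.28  1.71 -0.33  0.67  0.56] F [-0.7  0.1 -1.1] T [0.07 0.09 0.01] w 35.7 g 29.99017685651779
```

```bash
python3 -m handwheel '[[[0,0,0.14],8,0.3]]' >/dev/null; python3 st.py
```

```text
t 13.9 p [563.  276.8  56.6] yaw_y 35.9 z [ 0.     0.001 -1.   ] j [-0.69  0.82  0.32  1.71 -0.38  0.67  0.46] F [0.  0.3 0.2] T [ 0.09 -0.01  0.03] w 35.5 g 29.99374508857727
```

```bash
python3 -m handwheel '[[[0,0,0.14],10,0.3]]' >/dev/null; python3 st.py
```

```text
t 14.025 p [563.  276.9  56.5] yaw_y 25.9 z [ 0.     0.001 -1.   ] j [-0.72  0.82  0.37  1.71 -0.43  0.68  0.33] F [-0.6  0.1 -0.1] T [0.06 0.05 0.18] w 35.5 g 30.01843571662903
```

```bash
python3 -m handwheel '[[[0,0,0.14],10,0.3]]' >/dev/null; python3 st.py
```

```text
t 14.15 p [563.1 276.8  56.4] yaw_y 15.9 z [ 0.     0.001 -1.   ] j [-0.75  0.83  0.41  1.72 -0.48  0.7   0.2 ] F [0.4 1.2 0.6] T [0.03 0.04 0.39] w 35.5 g 30.09730339050293
```

```bash
python3 -m handwheel '[[[0,0,0.14],10,0.3]]' >/dev/null; python3 st.py
```

```text
t 14.275 p [563.1 276.9  56.3] yaw_y 6.0 z [ 0.  0. -1.] j [-0.77  0.84  0.46  1.72 -0.53  0.71  0.07] F [0.6 0.5 0.4] T [-0.02  0.11  0.73] w 35.6 g 30.26804208755493
```

```bash
python3 -m handwheel '[[[0,0,0.14],8,0.3]]' >/dev/null; python3 st.py
```

```text
t 14.4 p [563.2 276.9  56.3] yaw_y -1.9 z [ 0.001 -0.    -1.   ] j [-0.79  0.85  0.5   1.72 -0.57  0.72 -0.03] F [-0.2 -0.2  1.3] T [-0.09  0.11  0.97] w 35.4 g 30.495627522468567
```

I ran several tightening steps in one batch and overshot: 0.97 N m on the nut. That is below the stripping torque (1.05) but well over hand-tight. I'll ease it back to about 0.5 N m and check.

```bash
python3 -m handwheel '[[[0,0,0],-10,0.3]]' >/dev/null; python3 st.py
```

```text
t 14.525 p [563.1 276.9  56.3] yaw_y 8.3 z [ 0.001  0.    -1.   ] j [-0.77  0.84  0.45  1.72 -0.52  0.71  0.1 ] F [-1.   0.1  2.8] T [ 0.03  0.31 -0.51] w 35.6 g 30.069061517715454
```

```bash
python3 -m handwheel '[[[0,0,0],-8,0.3],[[0,0,0],0,0.3]]' >/dev/null; python3 st.py;  python3 -m handwheel '[[[0,0,0],2,0.3]]' >/dev/null; python3 st.py
```

```text
t 14.775 p [563.1 276.9  56.4] yaw_y 16.1 z [ 0.     0.001 -1.   ] j [-0.74  0.83  0.41  1.72 -0.48  0.7   0.21] F [0.2 1.4 3.2] T [0.18 0.24 0.32] w 35.7 g 30.04043161869049
t 14.9 p [563.1 276.9  56.3] yaw_y 14.0 z [ 0.     0.001 -1.   ] j [-0.75  0.83  0.42  1.72 -0.49  0.7   0.18] F [-0.8  0.   4. ] T [0.23 0.26 0.42] w 35.5 g 30.108226239681244
```

```bash
python3 -m handwheel '[[[0,0,0],1.7,0.3]]' >/dev/null; python3 st.py;  python3 -m handwheel '[[[0,0,0],0,0.45],[[0,0,0],0,0.6],[[0,0,0],0,0.6],[[0,0,-50],0,0.6],[[0,0,-50],0,0.6]]' >/dev/null; python3 -m handwheel '[[[0,0,-30],0,0.6],[[40,0,0],0,0.6],[[40,0,0],0,0.6],[[40,0,0],0,0.6],[[40,0,0],0,0.6]]' >/dev/null;python3 -m handwheel '[[[20,0,0],0,0.6],[[0,0,0],0,0.6],[[0,0,0],0,0.6]]' >/dev/null; python3 st.py; python3 - <<'E'
from fit import *
ims=[]
for c,cc in(("top",(242,202)),("scene",(304,187))):
    s=imaging.snapshot(c);ims.append(crop(s,cc,18,[],400))
cv2.imwrite("pics/end.png",np.hstack(ims))
E
```

```text
t 15.025 p [563.1 276.8  56.4] yaw_y 12.3 z [ 0.  0. -1.] j [-0.76  0.84  0.43  1.72 -0.5   0.7   0.16] F [-1.5  1.5  5.6] T [0.27 0.34 0.47] w 35.4 g 30.128203332424164
t 16.65 p [525.4 449.4 186.1] yaw_y 12.3 z [ 0.001 -0.002 -1.   ] j [-1.03  0.78  0.54  1.42 -0.42  1.06 -0.19] F [ 0.6 -0.6 -0.3] T [-0.07  0.04  0.  ] w 56.5 g 0.0
```

View pics/end.png

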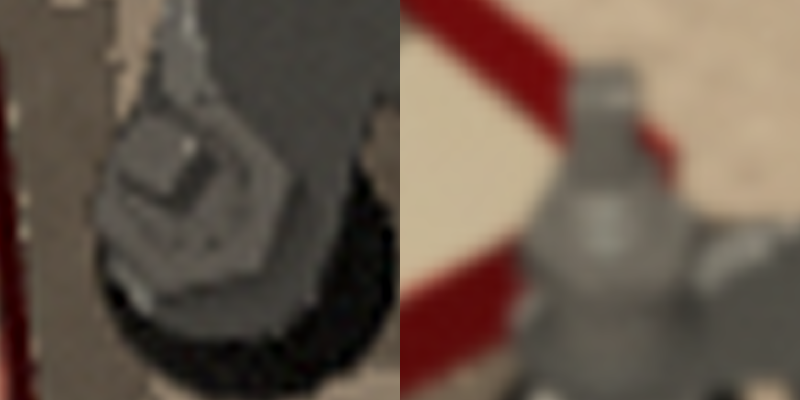

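The square shows at the same angle as before the nut was turned (top crop corners near (120,175) and (180,205)), so the stud has not moved. The nut sits down on the bush and the gripper is well clear.

```bash
python3 -c "
from workcell import job;print(job.hand_in())"
```

```text
the job is handed in; nothing more can be done
None
```

The job is handed in, result not reported: the front left foot bears on its pad at about 0.55 N m and the locknut is tight on the bush at about 0.47 N m, but I first overtightened the nut to 0.97 N m (stripping is about 1.05) before easing it back; the stud kept its setting and nothing else was moved.

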